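# Fit a new brake pad into its sprung bracket

### The arm

A 6-joint arm with a two-finger parallel gripper is mounted at the origin on the work surface; the furniture and walls round the work are solid. World frame = base frame: x ahead of the robot, y to its left, z up, the work surface at z = 0. Lengths are in m, angles in rad, forces in N, time in s.
With the tool pointing down it reaches from about 0.35 to 0.85 m from the base axis. Payload 8.1 kg.
Tool frame: the origin (TCP) lies at the very end of the fingers, on their centre line; the grasp point (between the pads) lies behind it (manip.grip_point_offset is the z of the grasp point in the tool frame, in m); z points along the fingers, y is the line along which they close (so a half turn about z gives the same grasp; the last joint's range is limited). The gripper opens to 85 mm and grips with 20 to 120 N. Pads are 22 mm wide; open, the fingers measure 114 mm over their backs; the gripper's body (76 mm by 85 mm) begins 54 mm behind the grasp point. The pads swing forward as they close: fully open they stand 13 mm farther back than shut.
Start: joints at [1.163, 0.13, 1.488, -0, 1.523, -0.085], TCP at [0.19, 0.569, 0.231] pointing down, gripper open.
Joint ranges: [-2.96, 2.96], [-0.89, 2.26], [0.02, 2.5], [-1.34, 4.48], [0, 2.73], [-2.66, 2.66]. Speed limits (rad/s): [2.39, 2.39, 2.79, 3.14, 3.14, 3.14].

### API

Orientations are given as a 3x3 rotation matrix whose columns are the frame's x, y, z axes.
In Python, from rig import telemetry, imaging, manip, finder gives the robot as it stands.
- The arm moves only by the shell command python3 -m crank 'ROWS' [FORCE]. ROWS is text: rows parted by semicolons, each of 7 numbers parted by spaces: the shift along the world's x, y, z in mm, then the turn, a rotation vector about the world's x, y, z in degrees, then the opening, from 0 (shut) to 1 (fully open). In form: dx dy dz rx ry rz claw; .... A call has 1 to 10 rows; each row shifts and turns the commanded pose from where the row before left it; what a row does not reach is not made up. A row lasts 1/10 s, in which the tool goes at most 50 mm and 8.59 degrees, less where a joint would pass 70% of its speed; a pose out of reach is approached as far as the arm can. A call with a gripper value outside its range is refused whole. The fingers move at their own pace and stop on an object; FORCE is the grip in N (left out, the last holds). Time passes only in rows, so rows that do not move let the fingers close. It gives the time, the measured TCP pose, the force, the opening and the grip force at its end, in the units of the state.
- telemetry.observe(): the state, without advancing time (a new reading comes with each control period).
- imaging.camera(name): name is "scene" or "side" or "wrist"; returns the picture (480x640x3 uint8, blue, green, red); there is no depth.
- imaging.camera_model(name): a dict with "camera_matrix" (3x3 intrinsics, pixels), "k1" (the pictures are not rectified: a ray, as slopes to the right and down, at radius r is drawn at 1 + k1 r^2 times it, then the intrinsics apply), "T" (4x4, takes a point from camera to world coordinates). Camera axes: x right, y down, z forward; pixel columns grow to the right and rows downward; lengths in m; the calibration is good to about 2 mm. A picture is of the moment at which its call begins: read the wrist's pose just before it. camera_model takes no time and is no camera call; for the wrist camera it gives the pose at the moment of the call.
- manip.close_job(): hands the job in; it is judged then, once.
Trained networks look in the newest picture that a camera, given by its name, has taken for a name from the list of things; names that differ only in an ending like _2 or _b are one class to them, and where a whole thing is asked for, a point or a joint stands for the part that bears it (a point fixed in the world has none). Each returns a list of dicts, best first, with "confidence" (0 to 1); they miss things now and then, are a little off and sometimes report something else, mostly with a low value. They report only what shows in the picture. A call takes as long as a camera call. They do not tell look-alikes from the thing itself.
- finder.spot_in(camera, query): "rect" ([left, top, width, height] in pixels, round what is visible of it).
- finder.silhouettes(camera, query): "pixels" (480x640 bool, what is visible of it) and "rect" ([left, top, width, height] in pixels, round what is visible of it).
The state is a dict: "clock": time; "joint_pos": joint angles; "qd": joint speeds; "tau": joint torques, N m; "tcp_pos": TCP position; "eef_rot": TCP orientation; "contact_force": force on the tool from outside, world axes, zero at the start; "wrist_torque": the same for the moment, N m; "finger_gap": finger opening in m; "finger_force": force on a finger pad.
Only numpy, scipy, OpenCV 4.12 (cv2) and the standard library are available. Lean on these libraries where they do the work, as an engineer would, in place of code of your own. Each camera call takes 0.05 s, during which the arm holds its last target. There are 200 camera calls.

### The job

Fit the new brake pad, the one with the thick lining, into the brake bracket, steel back up: slide its two ears down the slots until they meet the nibs of the spring clips, then press it home, one ear after the other, until both have snapped in under the nibs and the pad sits flat. Go gently, about 20 N on one end does it: forcing both ears past the nibs at once, or pushing hard on a pad that is already home, ruins the clips. Leave the worn pad, tin, brush and screwdriver where they lie.

Things in the scene. Friction and masses are not known exactly. Their poses are not given: they have to be found in the camera images.
- bracket: dark cast bracket, fixed on a grey plate 110 x 210 x 10 mm. Origin on the bench under its middle, y from arm to arm, x across, z up. Two arms 48 mm wide, 66 mm high (guide pins on them 87), inner faces at |y| = 50, outer ends at 80; an upright clip-lined slot in each inner face, open at the top. Between the arms only a web 34 mm wide, top at z = 21: open at both sides for fingers
- pad_new: the new brake pad, lying on its lining: dark steel back plate 48 x 96 x 7 mm (x, y, z) with an ear at each end, 20 mm wide in x, 7 mm thick, reaching out to |y| = 57, over a lining 44 x 84 x 11 mm; 18 mm high in all, about 0.3 kg. Origin at the centre of the lining's underside, z up, y from ear to ear; fits either way round. Home, its origin is 29 mm and its back 47 mm above the bench
- pad_worn: the worn pad, same shape as the new one but with only 4 mm of lining, 11 mm high in all; to be left where it lies. Origin at the centre of the underside
- tin: dark green grease tin, 70 mm across, 44 mm high, to be left alone; origin at the centre of its underside
- paste_brush: flat brush with a wooden handle, 185 mm long, to be left alone; origin at the centre of its underside
- driver: screwdriver with a red handle, 190 mm long, to be left alone; origin at the centre of its underside
- seat_a (a point): middle of the flat seat at the foot of the bracket's -y slot, 40 mm above the bench, 53.5 mm from the middle
- seat_b (a point): middle of the flat seat at the foot of the bracket's +y slot, 40 mm above the bench, 53.5 mm from the middle
- pad_new_ear_a (a point): middle of the underside of the new pad's -y ear (11 mm above the pad's underside, 53.5 mm from its middle); home, it rests on a seat
- pad_new_ear_b (a point): middle of the underside of the new pad's +y ear (11 mm above the pad's underside, 53.5 mm from its middle); home, it rests on a seat
- mouth_a (a point): middle of the open top of the bracket's -y slot, 68 mm above the bench, 54.5 mm from the middle. The slot's sides are rigid clip faces 22 mm apart (an ear is 20) with lips turned out to 27 mm at the top. Its floor is a sprung steel leaf 16 mm wide, face at |y| = 56.5 mm when free (ear tips reach 57), flared out to 61.5 at the top, that yields outwards at 3.8 N/mm
- nib_a (a point): tip of the nib on the -y slot's leaf, 49.5 mm above the bench, standing in to |y| = 53.5 mm when free, with a ramp above it from 55.5 mm and a steep underside. Pressing one end of the pad (36 mm from its middle), an ear passes it at about 14 to 22 N; both at once take some 40 N. An ear's top clears the nib 2.5 mm before the ear sits, then it snaps under
- mouth_b (a point): middle of the open top of the bracket's +y slot, 68 mm above the bench, 54.5 mm from the middle. The slot's sides are rigid clip faces 22 mm apart (an ear is 20) with lips turned out to 27 mm at the top. Its floor is a sprung steel leaf 16 mm wide, face at |y| = 56.5 mm when free (ear tips reach 57), flared out to 61.5 at the top, that yields outwards at 3.8 N/mm
- nib_b (a point): tip of the nib on the +y slot's leaf, 49.5 mm above the bench, standing in to |y| = 53.5 mm when free, with a ramp above it from 55.5 mm and a steep underside. Pressing one end of the pad (36 mm from its middle), an ear passes it at about 14 to 22 N; both at once take some 40 N. An ear's top clears the nib 2.5 mm before the ear sits, then it snaps under
There are look-alikes about, which are no part of the job. Leave any brown, green or red look-alike of the pad_new alone.

How it is judged:
On the way:
1. the new pad's ears are in the two slots, back up, not yet home (height (world z) of each of pad_new_ear_a, pad_new_ear_b below 0.064 m and height (world z) of pad_new above 0.0305 m and horizontal distance between pad_new and bracket below 0.006 m and angle between the y axis of pad_new and the y axis of bracket, either way round below 0.08 rad), for 0.1 s.
At the end, for the whole second after the job is handed in: the new pad rests in the bracket, steel back up and flat (within 0.04 rad), centred between the arms within 4 mm, with the underside of both ears no more than 1.5 mm above the seats, at rest and let go (height (world z) of each of pad_new_ear_a, pad_new_ear_b below 0.0415 m and height (world z) of pad_new above 0.026 m and angle between pad_new's own z axis and vertical below 0.04 rad and horizontal distance between pad_new and bracket below 0.004 m and angle between the y axis of pad_new and the y axis of bracket, either way round below 0.06 rad and linear speed of pad_new below 0.01 m/s); the robot touches nothing.
It fails at once if the pad is forced: its contact forces on bracket and clips, added up (about 25 N when one ear passes its nib, over 40 N when both do at once), pass 42 N (contact force between pad_new and bracket above 42 N).
It fails at once if the worn pad is moved by over 25 mm (distance of pad_worn from where it was at the start of the episode above 0.025 m).
It fails at once if the tin, the brush or the screwdriver is moved by over 25 mm (distance of any of tin, paste_brush, driver from where it was at the start of the episode above 0.025 m).
It also fails if it takes over 61 s, if anything falls off the work surface, if the arm or the gripper's body presses on something with over 40 N, if the wrist force passes 120 N, or if a joint passes its speed limit or range.

## Working session

There is one attempt and no reset: what is moved stays moved. The work goes in short steps, Python scripts to look and compute and a shell command to move; the robot and the scene stay as the last step left them, time stands still between calls to the robot, and variables do not carry over. Pictures are saved under pics/ and viewed, at most 12 in all, crops included, and the job is handed in when it is done.

```bash
ls; mkdir -p pics
python3 - <<'E'
from rig import telemetry, imaging, manip, finder
import cv2
s=telemetry.observe();print(s['clock'],s['tcp_pos'],s['eef_rot'],manip.grip_point_offset,s['finger_gap'])
for c in ['scene','side']:
    cv2.imwrite(f'pics/{c}0.png',imaging.camera(c))
    print(c,imaging.camera_model(c))
    for q in ['pad_new','pad_worn','bracket','tin','paste_brush','driver']:
        print(q,[(r['rect'],round(r['confidence'],2)) for r in finder.spot_in(c,q)])
E
```

```text
pics
0.0 [0.19013289 0.56850735 0.23022766] [[-9.48334382e-01  3.17271800e-01 -7.10183204e-04]
 [ 3.17272568e-01  9.48332849e-01 -1.71023669e-03]
 [ 1.30880190e-04 -1.84719790e-03 -9.99998285e-01]] -0.0187 0.08563089147659307
scene {'camera_matrix': array([[554.40984956,   0.        , 324.71941973],
       [  0.        , 554.40984956, 240.13766575],
       [  0.        ,   0.        ,   1.        ]]), 'k1': -0.11548972190317701, 'T': array([[ 0.87424917, -0.29935737,  0.3821957 , -0.05789565],
       [-0.48492699, -0.50099206,  0.71683525, -0.74612491],
       [-0.0231129 , -0.81202963, -0.58315836,  0.85221693],
       [ 0.        ,  0.        ,  0.        ,  1.        ]])}
pad_new [([199.5, 260.6, 26.5, 28.1], 0.96), ([312.1, 309.0, 39.1, 30.6], 0.83), ([235.1, 225.5, 25.9, 26.7], 0.69), ([359.2, 237.6, 40.6, 19.3], 0.57)]
pad_worn [([319.5, 265.9, 36.1, 30.0], 0.76)]
bracket [([275.8, 192.6, 84.0, 47.1], 0.81)]
tin [([398.1, 209.3, 24.6, 21.3], 0.84)]
paste_brush [([260.2, 260.1, 58.4, 42.1], 0.83), ([278.9, 190.4, 83.5, 48.7], 0.41)]
driver [([352.9, 183.7, 47.8, 32.0], 0.85), ([
[... 266 characters left out ...]
01, -3.94776081e-02,  7.50882439e-02,
         3.84498102e-01],
       [-8.48321077e-02, -4.58563492e-01,  8.84603322e-01,
        -6.10652088e-01],
       [-4.89296016e-04, -8.87784345e-01, -4.60259403e-01,
         4.89192936e-01],
       [ 0.00000000e+00,  0.00000000e+00,  0.00000000e+00,
         1.00000000e+00]])}
pad_new [([159.5, 227.4, 45.8, 28.1], 0.95), ([223.1, 211.8, 44.4, 24.2], 0.64), ([363.1, 244.6, 31.3, 35.8], 0.63)]
pad_worn [([287.5, 184.7, 95.7, 56.2], 0.65), ([292.6, 262.1, 33.5, 35.8], 0.57)]
bracket [([288.3, 186.5, 95.1, 50.6], 0.59)]
tin []
paste_brush [([361.9, 243.4, 34.0, 35.7], 0.71), ([239.4, 242.5, 37.6, 49.6], 0.67)]
driver [([400.2, 194.6, 27.9, 32.5], 0.72)]
```

Run:
```python
import cv2
a=cv2.imread('pics/scene0.png')[170:350,180:440]
b=cv2.imread('pics/side0.png')[165:315,140:440]
cv2.imwrite('pics/c1.png',cv2.resize(a,None,fx=3,fy=3,interpolation=2))
cv2.imwrite('pics/c2.png',cv2.resize(b,None,fx=2.6,fy=2.6,interpolation=2))
```

```text
(no output)
```

View pics/c1.png

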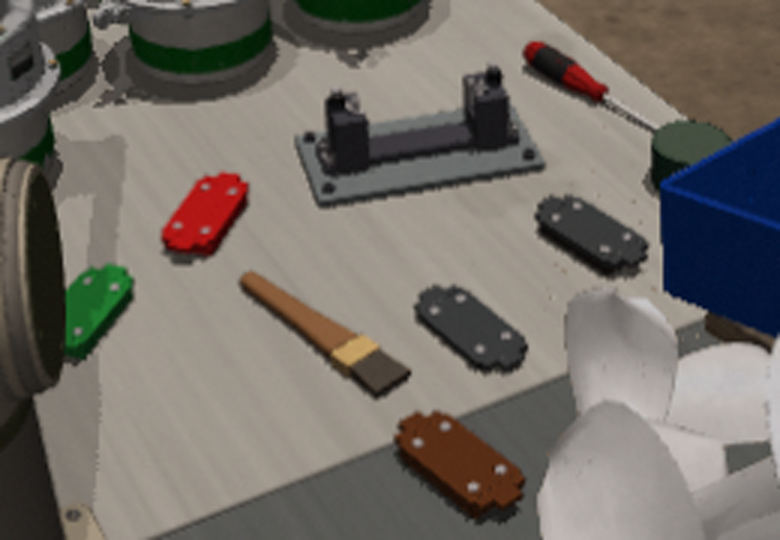

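View pics/c2.png

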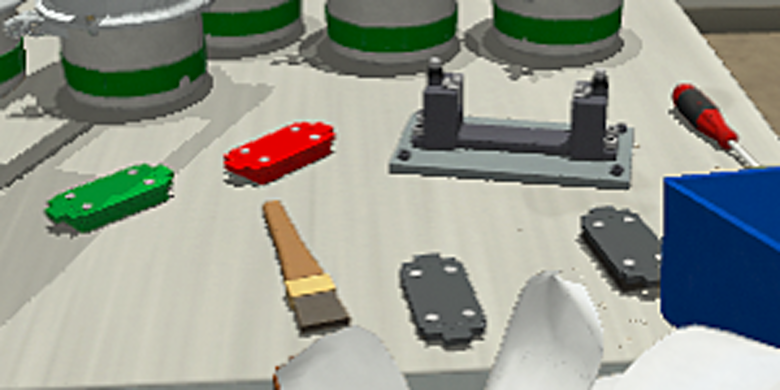

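The dark pads are at scene (337,281) and (378,248). The one at (378,248), next to the blue box, shows a thicker side wall in both views, so it should be the new pad. The one at (337,281) looks like the worn pad. The red, green and brown pads are look-alikes. Next I'll estimate positions and then confirm with the wrist camera.

```bash
cat > h.py <<'E'
import numpy as np, cv2
from rig import telemetry, imaging, manip, finder
def ray(m,uv):
    K=m['camera_matrix']; d=((np.atleast_2d(uv)-K[:2,2])/[K[0,0],K[1,1]]).astype(float)
    u=d.copy()
    for _ in range(20): u=d/(1+m['k1']*(u**2).sum(1,keepdims=True))
    R=m['T'][:3,:3]; return m['T'][:3,3], (R@np.c_[u,np.ones(len(u))].T).T
def onplane(m,uv,z):
    o,d=ray(m,uv); return o+d*((z-o[2])/d[:,2])[:,None]
def proj(m,P):
    T=np.linalg.inv(m['T']);p=(T[:3,:3]@np.atleast_2d(P).T).T+T[:3,3];u=p[:,:2]/p[:,2:]
    u=u*(1+m['k1']*(u**2).sum(1,keepdims=True));K=m['camera_matrix'];return u*[K[0,0],K[1,1]]+K[:2,2]
E
python3 - <<'E'
from h import *
np.set_printoptions(precision=4,suppress=True)
ms=imaging.camera_model('scene');md=imaging.camera_model('side')
A=lambda p:np.array(p)/3+[180,170]
B=lambda p:np.array(p)/2.6+[140,165]
print('padS',onplane(ms,A([[590,228]]),.018),'side',onplane(md,B([[625,243]]),.018))
print('wornS',onplane(ms,A([[470,325]]),.011),'side',onplane(md,B([[442,295]]),.011))
print('pins S',onplane(ms,A([[340,98],[493,73]]),.087),'side',onplane(md,B([[435,63],[600,75]]),.087))
print('plate corners S',onplane(ms,A([[320,203],[543,162],[297,140]]),.01))
print('box corner S',onplane(ms,A([[664,186]]),.08),onplane(ms,A([[664,295]]),.0))
print('brush',onplane(ms,A([[245,280],[390,385]]),.01))
m=imaging.camera_model('wrist');print(m)
s=telemetry.observe();R=s['eef_rot'];print('cam in tool',R.T@(m['T'][:3,3]-s['tcp_pos']),R.T@m['T'][:3,:3])
E
```

```text
padS [[0.5897 0.1894 0.018 ]] side [[0.5859 0.1854 0.018 ]]
wornS [[0.4424 0.1375 0.011 ]] side [[0.4423 0.1356 0.011 ]]
pins S [[0.4546 0.384  0.087 ]
 [0.5905 0.3511 0.087 ]] side [[0.4568 0.391  0.087 ]
 [0.5953 0.3519 0.087 ]]
plate corners S [[0.4135 0.3503 0.01  ]
 [0.6149 0.3042 0.01  ]
 [0.4391 0.4523 0.01  ]]
box corner S [[0.6246 0.1372 0.08  ]] [[0.6047 0.1011 0.    ]]
brush [[0.3122 0.2832 0.01  ]
 [0.3551 0.1077 0.01  ]]
{'camera_matrix': array([[393.8351,   0.    , 314.698 ],
       [  0.    , 393.8351, 244.1376],
       [  0.    ,   0.    ,   1.    ]]), 'k1': -0.02307666373843589, 'T': array([[ 0.3182,  0.9007,  0.2957,  0.1153],
       [ 0.948 , -0.3023, -0.0993,  0.595 ],
       [-0.0001,  0.3119, -0.9501,  0.3726],
       [ 0.    ,  0.    ,  0.    ,  1.    ]])}
cam in tool [ 0.0794  0.0008 -0.1413] [[-0.001  -0.9501 -0.3119]
 [ 1.     -0.001  -0.0004]
 [ 0.0001 -0.3119  0.9501]]
```

View pics/scene0.png

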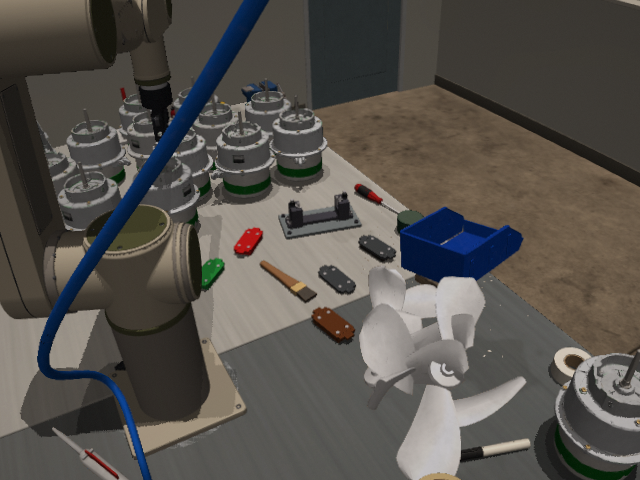

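The scene shows motors round the gripper, and its fingers are at about (160,130). The bracket is at (320,215), the thick dark pad at (377,248) beside the blue bin, and the fan stands in front. I'll lift first, then cross.

```bash
python3 -m crank '0 0 45 0 0 0 1;0 0 45 0 0 0 1;34 -30 0 0 0 0 1;34 -30 0 0 0 0 1;34 -30 0 0 0 0 1;34 -30 0 0 0 0 1;34 -30 0 0 0 0 1;34 -30 0 0 0 0 1;34 -30 0 0 0 0 1;34 -30 0 0 0 0 1'
python3 -m crank '30 -30 -30 0 0 0 1;30 -20 -30 0 0 0 1;0 0 0 0 0 0 1;0 0 0 0 0 0 1;0 0 0 0 0 0 1'
python3 - <<'E'
from h import *
m=imaging.camera_model('wrist');im=imaging.camera('wrist');cv2.imwrite('pics/w1.png',im);np.save('w1T.npy',m['T'])
for q in ['pad_new','pad_worn','bracket']:
    print(q,[(r['rect'],round(r['confidence'],2)) for r in finder.spot_in('wrist',q)])
print(telemetry.observe()['tcp_pos'])
E
```

```text
clock: 1.7
tcp_pos: [0.4635, 0.3276, 0.3215]
eef_rot: [[-0.948, 0.317, 0.0], [0.317, 0.948, 0.0], [-0.0, 0.0, -1.0]]
contact_force: [0.1, 0.8, -0.5]
finger_gap: 0.0856
finger_force: 0.0
clock: 2.2
tcp_pos: [0.5211, 0.281, 0.2637]
eef_rot: [[-0.949, 0.317, 0.001], [0.317, 0.949, 0.001], [-0.001, 0.001, -1.0]]
contact_force: [-1.0, 0.6, 0.8]
finger_gap: 0.0855
finger_force: 0.0
pad_new [([208.9, 244.5, 94.4, 72.3], 0.9), ([0.0, 79.6, 43.7, 78.8], 0.81)]
pad_worn [([99.1, 127.5, 109.0, 76.3], 0.68), ([352.5, 53.6, 119.6, 220.3], 0.63)]
bracket [([350.4, 54.0, 120.7, 217.3], 0.62)]
[0.5209947  0.28131465 0.26391584]
```

View pics/w1.png

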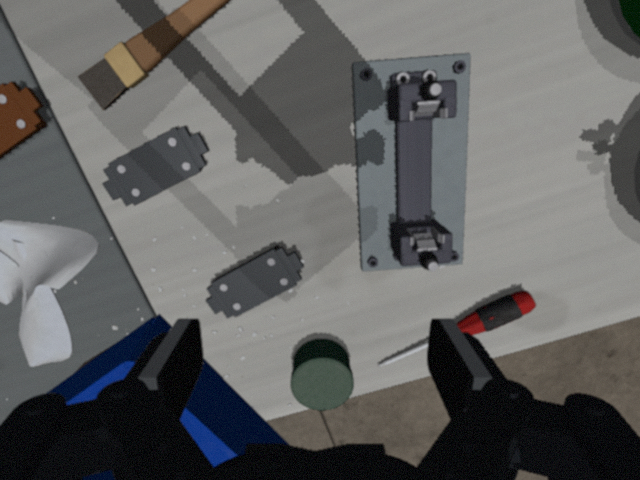

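Pad candidates in the wrist view are (255,280) and (155,165), with the bracket plate at (410,165). Next I compute poses and enlarge both dark pads in one crop.

```bash
cat >> h.py <<'E'
from scipy.optimize import minimize
from scipy.spatial import cKDTree
def box(x0,x1,y0,y1,z0,z1): return np.array([[x,y,z] for x in(x0,x1) for y in(y0,y1) for z in(z0,z1)])
def pad_mask(m,p,h,shape=(480,640),z=0):
    c,s=np.cos(p[2]),np.sin(p[2]);img=np.zeros(shape,np.uint8);t=h-.007
    for b in (box(-.022,.022,-.042,.042,0,t),box(-.024,.024,-.048,.048,t,h),box(-.01,.01,-.057,.057,t,h)):
        P=np.c_[c*b[:,0]-s*b[:,1]+p[0],s*b[:,0]+c*b[:,1]+p[1],b[:,2]+z]
        q=cv2.convexHull((proj(m,P)*16).round().astype(np.int32)); cv2.fillConvexPoly(img,q,255,cv2.LINE_AA,4)
    return img/255.
def fit_pad(m,mask,p0,h):
    M=mask.astype(float)
    def f(v):
        a=pad_mask(m,[v[0]*.01,v[1]*.01,v[2]*.1],h); return -np.minimum(a,M).sum()/np.maximum(a,M).sum()
    r=minimize(f,[p0[0]*100,p0[1]*100,p0[2]*10],method='Nelder-Mead',options=dict(initial_simplex=np.array([p0[0]*100,p0[1]*100,p0[2]*10])+np.array([[0,0,0],[.6,0,0],[0,.6,0],[0,0,1.]])))
    return r.x*[.01,.01,.1],-r.fun
E
python3 - <<'E'
from h import *
np.set_printoptions(precision=4,suppress=True)
m=imaging.camera_model('wrist');m['T']=np.load('w1T.npy')
c=onplane(m,[[352,62],[470,53],[463,264],[361,271]],.01);print(c,c.mean(0))
e=[np.linalg.norm(c[i]-c[i-1]) for i in range(4)];print(e)
d=c[2]+c[3]-c[0]-c[1];print('brk yaw of y axis',np.degrees(np.arctan2(d[1],d[0])))
for uv in ([255,280],[155,165]):
    print(onplane(m,[uv],.018))
for r in finder.silhouettes('wrist','pad_new')[:3]+finder.silhouettes('wrist','pad_worn')[:2]:
    k=r['pixels'];cen=np.argwhere(k).mean(0)[::-1];print(cen,k.sum(),r['confidence'])
    if k[:,:5].any() or cen[0]>320: continue
    o=onplane(m,[cen],.012)[0]
    for h in (.018,.011):
        print(h,max((fit_pad(m,k,[o[0],o[1],y],h) for y in (0,.8,1.6,2.4)),key=lambda t:t[1]))
im=cv2.imread('pics/w1.png')[110:330,90:320];cv2.imwrite('pics/c3.png',cv2.resize(im,None,fx=2.6,fy=2.6,interpolation=2))
E
```

```text
[[0.4129 0.3546 0.01  ]
 [0.4396 0.4598 0.01  ]
 [0.6416 0.4103 0.01  ]
 [0.6143 0.3037 0.01  ]] [0.5271 0.3821 0.01  ]
[np.float64(0.20768400998636036), np.float64(0.10853899821961616), np.float64(0.2080031895269201), np.float64(0.11010095837840148)]
brk yaw of y axis -13.969253853347851
[[0.5848 0.1936 0.018 ]]
[[0.4405 0.1451 0.018 ]]
[ 17.5831 116.1018] 2377 0.89
[253.9983 281.9103] 4069 0.75
0.018 (array([0.5888, 0.1893, 0.1966]), np.float64(0.919875686601808))
0.011 (array([0.591 , 0.1874, 0.1897]), np.float64(0.9505408044812147))
[482.8252 318.5746] 2191 0.55
[155.5765 165.8807] 4937 0.76
0.018 (array([0.4426, 0.1414, 0.1288]), np.float64(0.890837737473154))
0.011 (array([0.4421, 0.1395, 0.1274]), np.float64(0.9203337686519389))
```

View pics/c3.png

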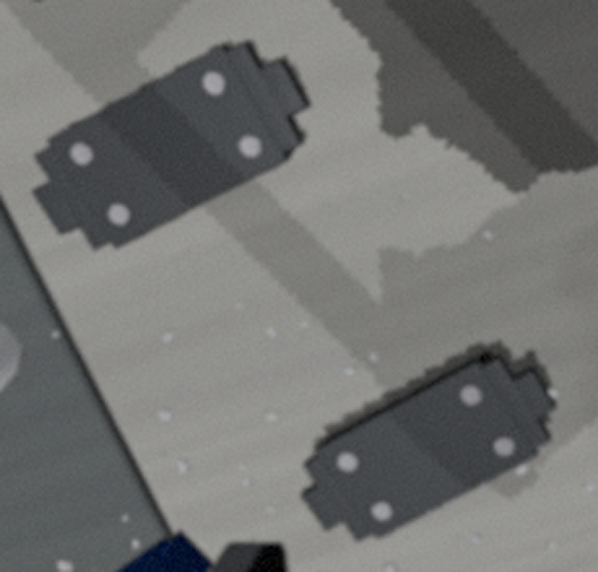

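Run:
```python
from h import *
np.set_printoptions(precision=4,suppress=True)
m=imaging.camera_model('wrist');m['T']=np.load('w1T.npy');s=imaging.camera_model('scene')
def tri(a,b):
    (o1,d1),(o2,d2)=ray(m,[a]),ray(s,[b]);d1,d2=d1[0],d2[0]
    t=np.linalg.lstsq(np.c_[d1,-d2],o2-o1,rcond=None)[0];return (o1+t[0]*d1+o2+t[1]*d2)/2,np.linalg.norm(o1+t[0]*d1-o2-t[1]*d2)
A=lambda x,y:[x/3+180,y/3+170]
print('bin',tri([160,318],A(664,186)))
print('bin rim line z.07',onplane(m,[[160,318],[290,445]],.07))
# rivets, right pad and left pad: crop3 px (/2.6+90,110), scene crop px
W=lambda x,y:[x/2.6+90,y/2.6+110]
for n,a,b in [('R',(347,462),(549,212)),('R',(381,511),(605,250)),('R',(471,395),(576,206)),('R',(503,446),(627,237))]: print(n,tri(W(*a),A(*b)))
for a,b in [((81,153),(434,300)),((118,214),(480,349)),((213,83),(459,298)),((249,145),(506,336))]: print('L',tri(W(*a),A(*b)))
```

```text
bin (array([0.5849, 0.1128, 0.0961]), np.float64(0.04035626136861279))
bin rim line z.07 [[0.5741 0.1079 0.07  ]
 [0.7595 0.1739 0.07  ]]
R (array([0.5545, 0.1795, 0.0611]), np.float64(0.024802101317517353))
R (array([0.5991, 0.165 , 0.0133]), np.float64(0.020085414187971027))
R (array([0.5799, 0.2144, 0.0237]), np.float64(0.02150524978755156))
R (array([ 0.627 ,  0.2073, -0.0249]), np.float64(0.027667608019560058))
L (array([0.4227, 0.1336, 0.0506]), np.float64(0.024990863222207654))
L (array([0.4491, 0.1129, 0.005 ]), np.float64(0.021352123420793224))
L (array([0.4359, 0.1656, 0.0196]), np.float64(0.02221131398851207))
L (array([ 0.4658,  0.1514, -0.0244]), np.float64(0.031964396611275044))
```

Run:
```python
from h import *
np.set_printoptions(precision=4,suppress=True)
m=imaging.camera_model('wrist');m['T']=np.load('w1T.npy');s=imaging.camera_model('scene')
def tri(a,b):
    (o1,d1),(o2,d2)=ray(m,[a]),ray(s,[b]);d1,d2=d1[0],d2[0]
    t=np.linalg.lstsq(np.c_[d1,-d2],o2-o1,rcond=None)[0];return (o1+t[0]*d1+o2+t[1]*d2)/2,np.linalg.norm(o1+t[0]*d1-o2-t[1]*d2)
A=lambda x,y:[x/3+180,y/3+170]
W=lambda x,y:[x/2.6+90,y/2.6+110]
for n,a,b in [('R',(347,462),(605,250)),('R',(381,511),(627,237)),('R',(471,395),(549,212)),('R',(503,446),(576,206))]: print(n,tri(W(*a),A(*b)))
for a,b in [((81,153),(480,349)),((118,214),(506,336)),((213,83),(434,300)),((249,145),(459,298))]: print('L',tri(W(*a),A(*b)))
for b in [(664,186),(664,295)]: print('bin',tri([160,318],A(*b)))
```

```text
R (array([0.5832, 0.1577, 0.0175]), np.float64(0.0010491121667553533))
R (array([0.6085, 0.1627, 0.018 ]), np.float64(0.0013144865845648769))
R (array([0.568 , 0.219 , 0.0247]), np.float64(0.0015018198997925833))
R (array([0.5963, 0.2218, 0.0184]), np.float64(0.0005483062955335288))
L (array([0.4336, 0.1081, 0.0113]), np.float64(0.0015257623516239055))
L (array([0.4592, 0.1112, 0.0113]), np.float64(0.0010093537293137905))
L (array([0.4269, 0.1702, 0.0199]), np.float64(0.0022304962084797393))
L (array([0.4512, 0.1709, 0.0116]), np.float64(0.000608101550219125))
bin (array([0.5849, 0.1128, 0.0961]), np.float64(0.04035626136861279))
bin (array([0.5905, 0.0802, 0.0216]), np.float64(0.004249812862189244))
```

The triangulated rivets settle it. The right pad (scene 378,248; wrist 255,280) has its top at 18 mm, so it's the new one. The left pad's top is at 11 mm, so it's the worn one. I'm moving over the new pad with the fingers across its width.

```bash
python3 -m crank '8 -8 -8 0 0 -7.5 1;8 -8 -8 0 0 -7.5 1;8 -8 -8 0 0 -7.5 1;8 -8 -8 0 0 -7.5 1;8 -8 -8 0 0 -7.5 1;8 -8 -8 0 0 -7.5 1;8 -8 -8 0 0 -7.5 1;7 -9 -8 0 0 -7.5 1;0 0 0 0 0 0 1;0 0 0 0 0 0 1'
python3 - <<'E'
from h import *
np.set_printoptions(precision=4,suppress=True)
m=imaging.camera_model('wrist');im=imaging.camera('wrist');cv2.imwrite('pics/w2.png',im);np.save('w2T.npy',m['T'])
s=telemetry.observe();print(s['tcp_pos'],s['eef_rot'],s['joint_pos'])
for r in finder.silhouettes('wrist','pad_new')[:2]:
    k=r['pixels'];cen=np.argwhere(k).mean(0)[::-1];print(cen,k.sum(),r['confidence'])
    o=onplane(m,[cen],.012)[0]
    print(max((fit_pad(m,k,[o[0],o[1],y],.018) for y in (0,.3)),key=lambda t:t[1]))
E
```

```text
clock: 3.5
tcp_pos: [0.5839, 0.2155, 0.1986]
eef_rot: [[-0.203, 0.979, -0.0], [0.979, 0.203, 0.0], [0.0, -0.0, -1.0]]
contact_force: [-0.7, -0.1, 0.9]
finger_gap: 0.0856
finger_force: 0.0
[0.584  0.2157 0.199 ] [[-0.2033  0.9791  0.0004]
 [ 0.9791  0.2033  0.0004]
 [ 0.0003  0.0005 -1.    ]] [0.2714 0.2063 1.4627 0.0003 1.4721 0.0666]
[313.7101 240.3629] 6261 0.94
(array([0.5892, 0.1894, 0.196 ]), np.float64(0.9308105754080723))
[ 46.6773 359.4727] 4248 0.85
(array([0.3569, 0.0077, 0.1662]), np.float64(0.7629122974731646))
```

View pics/w2.png

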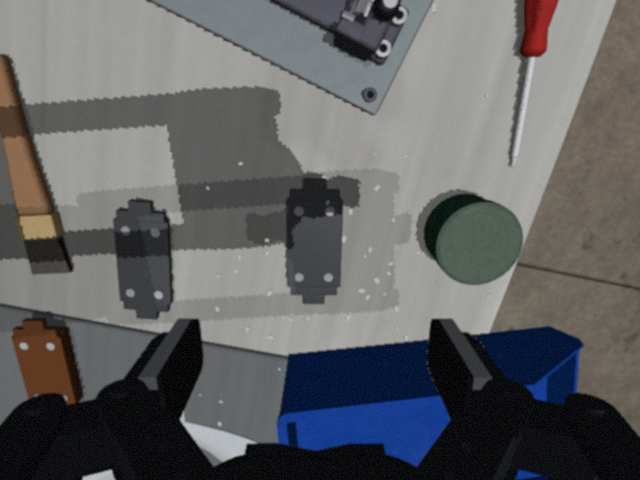

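The new pad is centred at (315,240), and the bin wall at (285,355+) is well clear. The model fit agrees with the first estimate. Descending now.

```bash
python3 -m crank '5 -26 0 0 0 -0.5 1;0 0 -40 0 0 0 1;0 0 -40 0 0 0 1;0 0 -40 0 0 0 1;0 0 -40 0 0 0 1;0 0 -25 0 0 0 1;0 0 -6 0 0 0 1;0 0 -4 0 0 0 1;0 0 0 0 0 0 1;0 0 0 0 0 0 1'
python3 -m crank '0 0 0 0 0 0 0.45;0 0 0 0 0 0 0.45;0 0 0 0 0 0 0.4;0 0 0 0 0 0 0.4;0 0 0 0 0 0 0.4;0 0 0 0 0 0 0.4' 40
```

```text
clock: 4.6
tcp_pos: [0.5909, 0.1897, 0.0058]
eef_rot: [[-0.191, 0.981, 0.003], [0.982, 0.191, 0.001], [0.0, 0.004, -1.0]]
contact_force: [-1.1, -0.1, 0.2]
finger_gap: 0.0851
finger_force: 0.0
clock: 5.2
tcp_pos: [0.5898, 0.1893, 0.0045]
eef_rot: [[-0.191, 0.982, 0.001], [0.982, 0.191, 0.0], [0.0, 0.001, -1.0]]
contact_force: [-1.9, -1.0, 6.0]
finger_gap: 0.0469
finger_force: 41.7
```

```bash
python3 -m crank '0 0 20 0 0 0 0.4;0 0 45 0 0 0 0.4;0 10 45 0 0 0 0.4;0 21 45 0 0 8 0.4;0 21 45 0 0 8 0.4;0 21 10 0 0 8 0.4;0 21 0 0 0 8 0.4;0 21 0 0 0 8 0.4;0 21 0 0 0 8 0.4;0 21 0 0 0 8 0.4'
python3 -m crank '-4 20 0 0 0 8 0.4;0 0 0 0 0 0.7 0.4;0 0 0 0 0 0 0.4;0 0 0 0 0 0 0.4;0 0 0 0 0 0 0.4'
python3 - <<'E'
from h import *
np.set_printoptions(precision=4,suppress=True)
m=imaging.camera_model('wrist');im=imaging.camera('wrist');cv2.imwrite('pics/w3.png',im);np.save('w3T.npy',m['T'])
s=telemetry.observe();print(s['tcp_pos'],s['eef_rot'],s['joint_pos'],s['contact_force'],s['finger_gap'])
E
```

```text
clock: 6.2
tcp_pos: [0.5886, 0.3467, 0.2123]
eef_rot: [[-0.923, 0.385, -0.002], [0.385, 0.923, -0.001], [0.001, -0.001, -1.0]]
contact_force: [0.9, 0.0, -3.5]
finger_gap: 0.0468
finger_force: 43.0
clock: 6.7
tcp_pos: [0.5854, 0.3652, 0.2132]
eef_rot: [[-0.968, 0.249, -0.0], [0.249, 0.968, -0.0], [0.0, -0.0, -1.0]]
contact_force: [0.1, 0.3, -2.7]
finger_gap: 0.0468
finger_force: 43.0
[0.5854 0.3653 0.2134] [[-0.9685  0.2488 -0.0001]
 [ 0.2488  0.9685 -0.0002]
 [ 0.     -0.0002 -1.    ]] [ 0.4837  0.3818  1.2267 -0.0002  1.5333 -0.8356] [-0.1433  0.0123 -3.2609] 0.04682548043620698
```

View pics/w3.png

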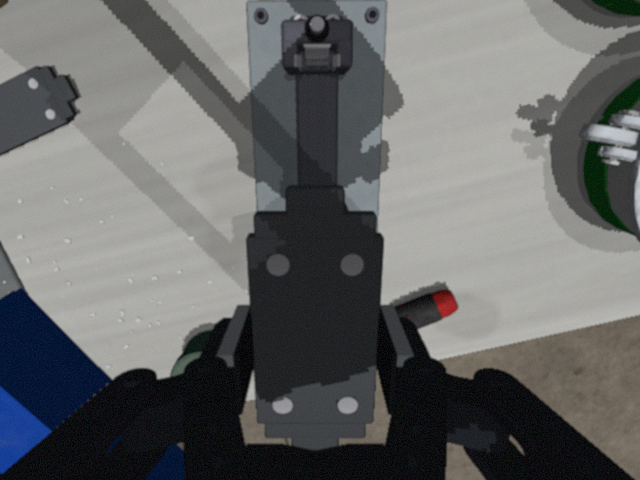

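The pad is gripped squarely, with its rivets at (278,265), (352,265), (283,405) and (347,405). The far arm and slot are at (317,60), and the plate edges run nearly parallel to the pad. I'll back off 80 mm to see both arms.

```bash
python3 -m crank '39 -10 25 0 0 0 0.4;39 -10 25 0 0 0 0.4;0 0 0 0 0 0 0.4;0 0 0 0 0 0 0.4;0 0 0 0 0 0 0.4'
python3 - <<'E'
from h import *
np.set_printoptions(precision=4,suppress=True)
m=imaging.camera_model('wrist');im=imaging.camera('wrist');cv2.imwrite('pics/w4.png',im);np.save('w4T.npy',m['T'])
s=telemetry.observe();print(s['tcp_pos'],s['eef_rot'],s['joint_pos']);np.save('w4tcp.npy',np.c_[s['eef_rot'],s['tcp_pos']])
cv2.imwrite('pics/c4.png',cv2.resize(im[:300,200:440],None,fx=2,fy=2,interpolation=2))
E
```

```text
clock: 7.25
tcp_pos: [0.6625, 0.3459, 0.2625]
eef_rot: [[-0.969, 0.247, -0.002], [0.247, 0.969, -0.0], [0.001, -0.001, -1.0]]
contact_force: [-0.3, 0.0, -3.5]
finger_gap: 0.0468
finger_force: 43.0
[0.6621 0.3462 0.2623] [[-0.9691  0.2468 -0.002 ]
 [ 0.2468  0.9691 -0.0005]
 [ 0.0018 -0.001  -1.    ]] [ 0.4131  0.5386  0.9354  0.0003  1.6696 -0.9083]
```

View pics/c4.png

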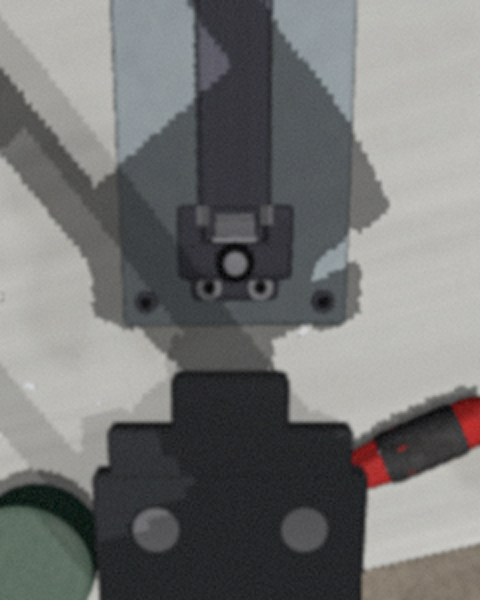

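Run:
```python
from h import *
np.set_printoptions(precision=4,suppress=True)
m3=imaging.camera_model('wrist');m4=dict(m3);m3['T']=np.load('w3T.npy');m4['T']=np.load('w4T.npy')
def rep(n,a,b):
    mid=(a+b)/2;d=b-a;print(n,mid,np.linalg.norm(d),np.degrees(np.arctan2(d[1],d[0])))
pl3=onplane(m3,[[248,2],[386,2]],.01);pl4=onplane(m4,[[262.5,162.5],[373,161.5]],.01)
print(np.linalg.norm(pl3[0]-pl3[1]),np.linalg.norm(pl4[0]-pl4[1]))
rep('plate',pl3.mean(0),pl4.mean(0))
rep('pins',onplane(m3,[[317,24]],.087)[0],onplane(m4,[[317.5,131]],.087)[0])
a3=onplane(m3,[[284,74],[351,74]],.066);a4=onplane(m4,[[289,103],[346.5,103]],.066)
print(np.linalg.norm(a3[0]-a3[1]),np.linalg.norm(a4[0]-a4[1]))
rep('arms',a3.mean(0),a4.mean(0))
# pad in tool from w3
tp=np.array([.5854,.3653,.2134]);R=np.array([[-.9685,.2488,0],[.2488,.9685,0],[0,0,-1]])
q=onplane(m3,[[278,265],[352,265],[283,405],[347,405]],tp[2]-.0045+.018)
print(np.linalg.norm(q[0]-q[1]),np.linalg.norm(q[2]-q[0]),(q.mean(0)-tp)@R, [((x-tp)@R)[:2] for x in q])
ear=onplane(m3,[[287,187],[345,187]],tp[2]-.0045+.018);print('ear',[((x-tp)@R)[:2] for x in ear])
```

```text
0.10657840473754414 0.10898854138219877
plate [0.5284 0.3832 0.01  ] 0.20686960795526935 -14.029090883921214
pins [0.5276 0.3828 0.087 ] 0.1439736678431422 -14.017470289030681
0.045425356487687044 0.046583458104128915
arms [0.5302 0.3825 0.066 ] 0.096476123512827 -13.932455475061372
0.02569203663762285 0.05937119441282199 [ 0.0001  0.0007 -0.0135] [array([ 0.0298, -0.0121]), array([0.0298, 0.0136]), array([-0.0296, -0.012 ]), array([-0.0296,  0.0133])]
ear [array([ 0.057 , -0.0083]), array([0.057 , 0.0105])]
```

```bash
python3 -m crank '-45 12 -20 0 0 0.2 0.4;-45 12 -45 0 0 0 0.4;-44 12 -45 0 0 0 0.4;0 0 -45 0 0 0 0.4;0 0 -25 0 0 0 0.4;0 0 -10 0 0 0 0.4;0 0 0 0 0 0 0.4;0 0 0 0 0 0 0.4;0 0 0 0 0 0 0.4'
```

```text
clock: 8.2
tcp_pos: [0.5513, 0.3774, 0.0967]
eef_rot: [[-0.97, 0.244, 0.004], [0.244, 0.97, 0.002], [-0.003, 0.003, -1.0]]
contact_force: [0.7, 0.6, -2.4]
finger_gap: 0.0465
finger_force: 43.0
```

```bash
python3 -m crank '0 0 8 0 0 0 0.4;-12 2.5 0 0 0 0 0.4;-11.5 2.3 0 0 0 0 0.4;0 0 0 0 0 0 0.4;0 0 0 0 0 0 0.4;0 0 0 0 0 0 0.4'
python3 - <<'E'
from h import *
s=telemetry.observe();print(s['tcp_pos'],s['eef_rot'][:,0])
im=imaging.camera('side');cv2.imwrite('pics/s1.png',cv2.resize(im[130:270,240:440],None,fx=4,fy=4,interpolation=2))
E
```

```text
clock: 8.8
tcp_pos: [0.5261, 0.3814, 0.1017]
eef_rot: [[-0.97, 0.243, 0.0], [0.243, 0.97, -0.0], [-0.0, -0.0, -1.0]]
contact_force: [0.5, -0.4, -3.9]
finger_gap: 0.0463
finger_force: 43.0
[0.52611605 0.38140484 0.10173849] [-9.69947676e-01  2.43313586e-01 -7.09624702e-05]
```

View pics/s1.png

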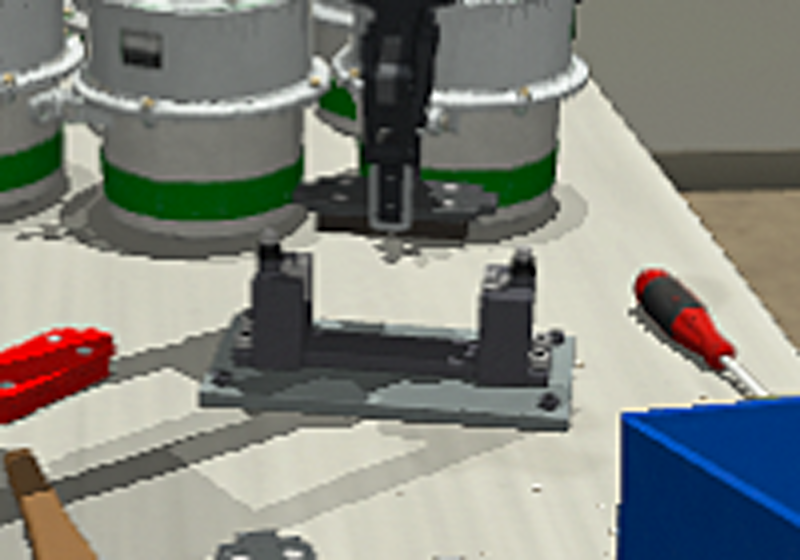

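The side view shows the pad level at (400,205), hanging over the bracket between the arms at (283,255) and (515,270). Lowering it in small steps.

```bash
python3 -m crank '1.7 0.8 -5 0 0 0 0.4;0 0 -10 0 0 0 0.4;0 0 -8 0 0 0 0.4;0 0 -5 0 0 0 0.4;0 0 -2 0 0 0 0.4;0 0 0 0 0 0 0.4;0 0 0 0 0 0 0.4'; python3 -m crank '0 0 -3 0 0 0 0.4;0 0 -2 0 0 0 0.4;0 0 -2 0 0 0 0.4;0 0 0 0 0 0 0.4;0 0 0 0 0 0 0.4'
```

```text
clock: 9.55
tcp_pos: [0.5281, 0.3823, 0.0721]
eef_rot: [[-0.97, 0.244, 0.0], [0.244, 0.97, 0.0], [-0.0, 0.0, -1.0]]
contact_force: [0.5, 0.8, -3.0]
finger_gap: 0.0468
finger_force: 43.0
clock: 10.05
tcp_pos: [0.5279, 0.3822, 0.0648]
eef_rot: [[-0.97, 0.244, -0.0], [0.244, 0.97, -0.0], [0.0, -0.0, -1.0]]
contact_force: [-0.4, 0.1, -3.4]
finger_gap: 0.0466
finger_force: 43.0
```

Clean so far: ear undersides are at about 71 mm with no contact yet. Continuing in steps with force checks.

```bash
python3 -m crank '0 0 -2 0 0 0 0.4;0 0 -2 0 0 0 0.4;0 0 0 0 0 0 0.4;0 0 0 0 0 0 0.4';python3 -m crank '0 0 -2 0 0 0 0.4;0 0 -2 0 0 0 0.4;0 0 0 0 0 0 0.4;0 0 0 0 0 0 0.4'
```

```text
clock: 10.45
tcp_pos: [0.5278, 0.3822, 0.0607]
eef_rot: [[-0.97, 0.244, -0.0], [0.244, 0.97, -0.0], [0.0, -0.0, -1.0]]
contact_force: [0.1, -0.6, -3.7]
finger_gap: 0.0463
finger_force: 43.0
clock: 10.85
tcp_pos: [0.5278, 0.3822, 0.0567]
eef_rot: [[-0.97, 0.244, -0.0], [0.244, 0.97, -0.0], [0.0, -0.0, -1.0]]
contact_force: [-0.5, 0.7, -2.8]
finger_gap: 0.0469
finger_force: 43.0
```

```bash
python3 -m crank '0 0 -1 0 0 0 0.4;0 0 -1 0 0 0 0.4;0 0 0 0 0 0 0.4;0 0 0 0 0 0 0.4'
```

```text
clock: 11.25
tcp_pos: [0.5279, 0.3823, 0.055]
eef_rot: [[-0.97, 0.243, 0.0], [0.243, 0.97, 0.0], [0.0, 0.0, -1.0]]
contact_force: [-1.1, 0.6, -1.6]
finger_gap: 0.0468
finger_force: 43.1
```

```bash
python3 -m crank '0 0 -1 0 0 0 0.4;0 0 -1 0 0 0 0.4;0 0 0 0 0 0 0.4;0 0 0 0 0 0 0.4';python3 -m crank '0 0 -1 0 0 0 0.4;0 0 -1 0 0 0 0.4;0 0 0 0 0 0 0.4;0 0 0 0 0 0 0.4'; python3 -m crank '0 0 -1 0 0 0 0.4;0 0 0 0 0 0 0.4;0 0 0 0 0 0 0.4'
```

```text
clock: 11.65
tcp_pos: [0.5279, 0.3824, 0.0531]
eef_rot: [[-0.97, 0.243, 0.0], [0.243, 0.97, 0.0], [-0.0, 0.0, -1.0]]
contact_force: [-2.4, 0.6, 0.9]
finger_gap: 0.0463
finger_force: 43.4
clock: 12.05
tcp_pos: [0.528, 0.3824, 0.0511]
eef_rot: [[-0.97, 0.243, 0.0], [0.243, 0.97, 0.0], [-0.0, 0.0, -1.0]]
contact_force: [-2.5, 0.1, 3.1]
finger_gap: 0.0467
finger_force: 43.7
clock: 12.35
tcp_pos: [0.528, 0.3824, 0.0499]
eef_rot: [[-0.97, 0.243, 0.0], [0.243, 0.97, 0.0], [-0.0, 0.0, -1.0]]
contact_force: [-2.5, 1.7, 2.3]
finger_gap: 0.047
finger_force: 43.7
```

```bash
python3 -m crank '-0.5 0.1 -1 0 0 0 0.4;0 0 0 0 0 0 0.4;0 0 0 0 0 0 0.4';python3 -m crank '0 0 -1 0 0 0 0.4;0 0 0 0 0 0 0.4;0 0 0 0 0 0 0.4'
```

```text
clock: 12.65
tcp_pos: [0.5271, 0.3821, 0.0482]
eef_rot: [[-0.97, 0.244, -0.001], [0.244, 0.97, -0.0], [0.001, -0.001, -1.0]]
contact_force: [-0.1, 1.2, -0.3]
finger_gap: 0.0466
finger_force: 43.3
clock: 12.95
tcp_pos: [0.5273, 0.3821, 0.0475]
eef_rot: [[-0.97, 0.244, -0.0], [0.244, 0.97, -0.0], [0.0, -0.001, -1.0]]
contact_force: [-1.3, 0.4, -0.1]
finger_gap: 0.0469
finger_force: 43.3
```

```bash
python3 -m crank '0 0 -1 0 0 0 0.4;0 0 0 0 0 0 0.4;0 0 0 0 0 0 0.4'; python3 -m crank '0 0 0 0 0 0 0.8;0 0 0 0 0 0 0.8;0 0 0 0 0 0 0.8;0 0 0 0 0 0 0.8;0 0 20 0 0 0 0.8;0 0 30 0 0 0 0.8;0 0 30 0 0 0 0.5;0 0 0 0 0 0 0;0 0 0 0 0 0 0;0 0 0 0 0 0 0'
python3 - <<'E'
from h import *
np.set_printoptions(precision=4,suppress=True)
s=telemetry.observe();print(s['tcp_pos'],s['eef_rot'][:,0],s['finger_gap'],s['contact_force'])
a=imaging.camera('side');w=imaging.camera('wrist')
cv2.imwrite('pics/s2.png',np.hstack([cv2.resize(a[170:250,280:400],(560,373),interpolation=2),cv2.resize(w[180:460,240:400],(213,373))]))
E
```

```text
clock: 13.25
tcp_pos: [0.5275, 0.3822, 0.0469]
eef_rot: [[-0.97, 0.244, 0.0], [0.244, 0.97, -0.0], [-0.0, -0.0, -1.0]]
contact_force: [-1.4, -0.9, 1.9]
finger_gap: 0.047
finger_force: 43.5
clock: 14.25
tcp_pos: [0.5267, 0.3819, 0.1255]
eef_rot: [[-0.97, 0.244, -0.002], [0.244, 0.97, -0.001], [0.001, -0.001, -1.0]]
contact_force: [-0.0, -0.4, -0.5]
finger_gap: 0.0102
finger_force: 0.0
[0.5267 0.3819 0.1255] [-0.9699  0.2435  0.0013] 0.010206778558020626 [-0.0091 -0.4259 -0.4679]
```

View pics/s2.png

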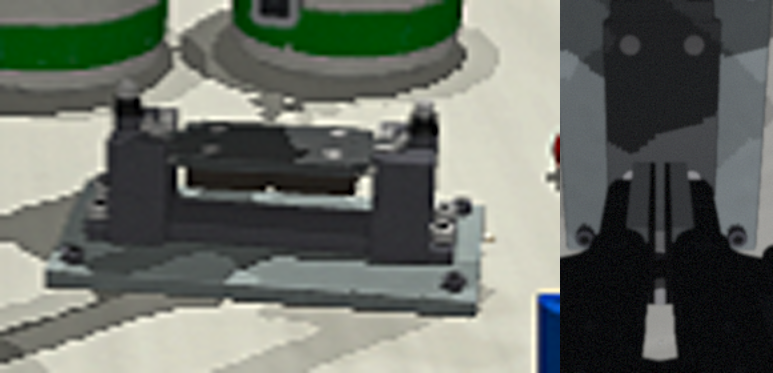

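The pad sits level in both slots, its top about at the height of the arm tops. Now I shut the fingers and press the +x end, 34 mm from the middle.

```bash
python3 -m crank '17 -4.3 0 0 0 0 0;17 -4.3 0 0 0 0 0;0 0 -30 0 0 0 0;0 0 -20 0 0 0 0;0 0 -8 0 0 0 0;0 0 0 0 0 0 0;0 0 0 0 0 0 0;0 0 0 0 0 0 0'
```

```text
clock: 15.15
tcp_pos: [0.5623, 0.3743, 0.0705]
eef_rot: [[-0.97, 0.243, 0.002], [0.243, 0.97, 0.001], [-0.002, 0.002, -1.0]]
contact_force: [-0.7, 0.0, 0.3]
finger_gap: -0.0001
finger_force: 0.0
```

```bash
python3 -m crank '0 -0.8 -3 0 0 0 0;0 0 -3 0 0 0 0;0 0 -2 0 0 0 0;0 0 0 0 0 0 0;0 0 0 0 0 0 0'; python3 -m crank '0 0 -1 0 0 0 0;0 0 -1 0 0 0 0;0 0 0 0 0 0 0;0 0 0 0 0 0 0'
```

```text
clock: 15.65
tcp_pos: [0.5614, 0.373, 0.0608]
eef_rot: [[-0.97, 0.244, 0.0], [0.244, 0.97, 0.0], [-0.0, 0.0, -1.0]]
contact_force: [0.9, 0.8, 1.1]
finger_gap: -0.0004
finger_force: 0.2
clock: 16.05
tcp_pos: [0.5616, 0.3732, 0.0596]
eef_rot: [[-0.97, 0.243, 0.001], [0.243, 0.97, 0.0], [-0.0, 0.001, -1.0]]
contact_force: [-1.7, -1.2, 5.1]
finger_gap: 0.0002
finger_force: 2.6
```

Contact at z of about 60.5 mm, as expected. Pressing on in 1 mm steps.

```bash
for i in 1 ; do python3 -m crank '0 0 -1 0 0 0 0;0 0 0 0 0 0 0;0 0 0 0 0 0 0'; done; python3 -m crank '0 0 -1 0 0 0 0;0 0 0 0 0 0 0;0 0 0 0 0 0 0'
```

```text
clock: 16.35
tcp_pos: [0.5616, 0.3733, 0.0588]
eef_rot: [[-0.97, 0.243, 0.001], [0.243, 0.97, 0.001], [-0.0, 0.001, -1.0]]
contact_force: [-1.3, -0.8, 7.0]
finger_gap: -0.0001
finger_force: 3.1
clock: 16.65
tcp_pos: [0.5616, 0.3735, 0.0581]
eef_rot: [[-0.97, 0.243, 0.001], [0.243, 0.97, 0.001], [-0.0, 0.001, -1.0]]
contact_force: [-3.3, -0.1, 7.4]
finger_gap: -0.0001
finger_force: 4.0
```

```bash
python3 -m crank '0 0 -1 0 0 0 0;0 0 0 0 0 0 0;0 0 0 0 0 0 0'
```

```text
clock: 16.95
tcp_pos: [0.5617, 0.3736, 0.0574]
eef_rot: [[-0.97, 0.243, 0.001], [0.243, 0.97, 0.001], [-0.001, 0.001, -1.0]]
contact_force: [-4.8, -0.1, 9.9]
finger_gap: -0.0001
finger_force: 4.8
```

```bash
python3 -m crank '0 0 -1 0 0 0 0;0 0 0 0 0 0 0;0 0 0 0 0 0 0';python3 -m crank '0 0 -1 0 0 0 0;0 0 0 0 0 0 0;0 0 0 0 0 0 0'
```

```text
clock: 17.25
tcp_pos: [0.5618, 0.3737, 0.057]
eef_rot: [[-0.97, 0.243, 0.001], [0.243, 0.97, 0.001], [-0.001, 0.002, -1.0]]
contact_force: [-5.2, -0.4, 13.1]
finger_gap: 0.0001
finger_force: 6.4
clock: 17.55
tcp_pos: [0.562, 0.3737, 0.0565]
eef_rot: [[-0.97, 0.243, 0.002], [0.243, 0.97, 0.001], [-0.001, 0.002, -1.0]]
contact_force: [-6.9, -1.0, 15.5]
finger_gap: 0.0002
finger_force: 7.9
```

```bash
python3 -m crank '0 0 -1 0 0 0 0;0 0 0 0 0 0 0;0 0 0 0 0 0 0';python3 -m crank '0 0 -1 0 0 0 0;0 0 0 0 0 0 0;0 0 0 0 0 0 0'
```

```text
clock: 17.85
tcp_pos: [0.5618, 0.3732, 0.0532]
eef_rot: [[-0.97, 0.243, 0.001], [0.243, 0.97, 0.001], [-0.001, 0.001, -1.0]]
contact_force: [-0.0, 0.3, 4.0]
finger_gap: -0.0
finger_force: 2.1
clock: 18.15
tcp_pos: [0.5616, 0.373, 0.0518]
eef_rot: [[-0.97, 0.244, 0.0], [0.244, 0.97, 0.0], [-0.0, 0.0, -1.0]]
contact_force: [1.4, 1.1, 3.4]
finger_gap: 0.0001
finger_force: 1.7
```

The first nib was passed at about 16 N. I follow down until the ear seats.

```bash
python3 -m crank '0 0 -1 0 0 0 0;0 0 0 0 0 0 0;0 0 0 0 0 0 0';python3 -m crank '0 0 -1 0 0 0 0;0 0 0 0 0 0 0;0 0 0 0 0 0 0'
```

```text
clock: 18.45
tcp_pos: [0.5608, 0.3725, 0.05]
eef_rot: [[-0.97, 0.244, -0.001], [0.244, 0.97, -0.001], [0.001, -0.001, -1.0]]
contact_force: [-0.8, 0.0, -0.1]
finger_gap: 0.0001
finger_force: 0.0
clock: 18.75
tcp_pos: [0.5611, 0.3728, 0.0498]
eef_rot: [[-0.97, 0.243, -0.001], [0.243, 0.97, -0.0], [0.001, -0.001, -1.0]]
contact_force: [-1.8, -1.3, 3.3]
finger_gap: -0.0
finger_force: 1.7
```

```bash
python3 -m crank '0 0 -1 0 0 0 0;0 0 0 0 0 0 0;0 0 0 0 0 0 0'
```

```text
clock: 19.05
tcp_pos: [0.5613, 0.3728, 0.0496]
eef_rot: [[-0.97, 0.243, -0.0], [0.243, 0.97, -0.0], [0.0, -0.0, -1.0]]
contact_force: [-4.4, -2.8, 9.4]
finger_gap: 0.0002
finger_force: 4.3
```

The first ear is seated: it stalls at 49.6 mm, the height expected with the other ear still on its nib. Now the other end.

```bash
python3 -m crank '0 0 15 0 0 0 0;0 0 17 0 0 0 0;-22 5.8 0 0 0 0 0;-22 5.8 0 0 0 0 0;-22.5 5.9 0 0 0 0 0;0 0 0 0 0 0 0;0 0 0 0 0 0 0;0 0 -12 0 0 0 0;0 0 0 0 0 0 0;0 0 0 0 0 0 0'
```

```text
clock: 20.05
tcp_pos: [0.4949, 0.3897, 0.0677]
eef_rot: [[-0.97, 0.244, -0.001], [0.244, 0.97, -0.001], [0.001, -0.001, -1.0]]
contact_force: [0.4, 0.0, -0.5]
finger_gap: -0.0
finger_force: 0.0
```

```bash
python3 -m crank '0 0 -3 0 0 0 0;0 0 -3 0 0 0 0;0 0 -2 0 0 0 0;0 0 0 0 0 0 0;0 0 0 0 0 0 0'; python3 -m crank '0 0 -1 0 0 0 0;0 0 -1 0 0 0 0;0 0 0 0 0 0 0;0 0 0 0 0 0 0'
```

```text
clock: 20.55
tcp_pos: [0.4949, 0.3904, 0.0608]
eef_rot: [[-0.97, 0.244, -0.0], [0.244, 0.97, -0.0], [0.0, -0.0, -1.0]]
contact_force: [-0.6, 1.2, 0.3]
finger_gap: 0.0001
finger_force: 0.0
clock: 20.95
tcp_pos: [0.4949, 0.3904, 0.0588]
eef_rot: [[-0.97, 0.243, -0.0], [0.243, 0.97, -0.0], [0.0, -0.0, -1.0]]
contact_force: [-0.8, -0.2, 0.3]
finger_gap: 0.0002
finger_force: 0.0
```

```bash
python3 -m crank '0 0 -1 0 0 0 0;0 0 -1 0 0 0 0;0 0 0 0 0 0 0;0 0 0 0 0 0 0'
```

```text
clock: 21.35
tcp_pos: [0.495, 0.3904, 0.0569]
eef_rot: [[-0.97, 0.244, 0.0], [0.244, 0.97, 0.0], [-0.0, 0.0, -1.0]]
contact_force: [0.4, 0.1, 0.1]
finger_gap: 0.0001
finger_force: 0.1
```

```bash
python3 -m crank '0 0 -1 0 0 0 0;0 0 0 0 0 0 0;0 0 0 0 0 0 0'; python3 -m crank '0 0 -1 0 0 0 0;0 0 0 0 0 0 0;0 0 0 0 0 0 0'
```

```text
clock: 21.65
tcp_pos: [0.495, 0.3906, 0.0562]
eef_rot: [[-0.97, 0.243, 0.0], [0.243, 0.97, 0.0], [-0.0, 0.0, -1.0]]
contact_force: [-1.1, 0.0, 4.1]
finger_gap: 0.0002
finger_force: 1.9
clock: 21.95
tcp_pos: [0.4951, 0.3907, 0.0555]
eef_rot: [[-0.97, 0.244, 0.0], [0.244, 0.97, 0.001], [-0.0, 0.001, -1.0]]
contact_force: [-2.9, -0.6, 6.8]
finger_gap: 0.0002
finger_force: 3.1
```

```bash
python3 -m crank '0 0 -1 0 0 0 0;0 0 0 0 0 0 0;0 0 0 0 0 0 0'; python3 -m crank '0 0 -1 0 0 0 0;0 0 0 0 0 0 0;0 0 0 0 0 0 0'
```

```text
clock: 22.25
tcp_pos: [0.4952, 0.3908, 0.0548]
eef_rot: [[-0.97, 0.243, 0.001], [0.243, 0.97, 0.001], [-0.001, 0.001, -1.0]]
contact_force: [-2.3, -1.4, 7.9]
finger_gap: -0.0
finger_force: 4.1
clock: 22.55
tcp_pos: [0.4949, 0.3904, 0.0526]
eef_rot: [[-0.97, 0.244, 0.0], [0.244, 0.97, -0.0], [-0.0, -0.0, -1.0]]
contact_force: [0.4, 0.1, 1.2]
finger_gap: -0.0001
finger_force: 0.7
```

```bash
python3 -m crank '0 0 -1 0 0 0 0;0 0 0 0 0 0 0;0 0 0 0 0 0 0'; python3 -m crank '0 0 -1 0 0 0 0;0 0 0 0 0 0 0;0 0 0 0 0 0 0'
```

```text
clock: 22.85
tcp_pos: [0.4949, 0.3904, 0.0516]
eef_rot: [[-0.97, 0.244, -0.0], [0.244, 0.97, -0.0], [0.0, -0.0, -1.0]]
contact_force: [-0.2, 0.2, 0.7]
finger_gap: 0.0001
finger_force: 0.5
clock: 23.15
tcp_pos: [0.4948, 0.3904, 0.0507]
eef_rot: [[-0.97, 0.244, -0.0], [0.244, 0.97, -0.0], [0.0, -0.0, -1.0]]
contact_force: [-1.0, -0.5, 1.4]
finger_gap: -0.0003
finger_force: 0.5
```

```bash
python3 -m crank '0 0 -1 0 0 0 0;0 0 0 0 0 0 0;0 0 0 0 0 0 0'; python3 -m crank '0 0 -1 0 0 0 0;0 0 0 0 0 0 0;0 0 0 0 0 0 0'
```

```text
clock: 23.45
tcp_pos: [0.4948, 0.3904, 0.0497]
eef_rot: [[-0.97, 0.243, -0.0], [0.243, 0.97, -0.0], [0.0, -0.0, -1.0]]
contact_force: [-0.7, 1.6, 1.3]
finger_gap: -0.0003
finger_force: 0.6
clock: 23.75
tcp_pos: [0.4949, 0.3902, 0.0485]
eef_rot: [[-0.97, 0.244, -0.0], [0.244, 0.97, -0.0], [0.0, -0.0, -1.0]]
contact_force: [0.5, -0.0, 1.1]
finger_gap: -0.0
finger_force: 0.0
```

```bash
python3 -m crank '0 0 -1 0 0 0 0;0 0 0 0 0 0 0;0 0 0 0 0 0 0'; python3 -m crank '0 0 -1 0 0 0 0;0 0 0 0 0 0 0;0 0 0 0 0 0 0'
```

```text
clock: 24.05
tcp_pos: [0.4949, 0.3904, 0.0477]
eef_rot: [[-0.97, 0.244, -0.0], [0.244, 0.97, -0.0], [0.0, -0.0, -1.0]]
contact_force: [-0.1, 0.4, -1.0]
finger_gap: -0.0
finger_force: 0.0
clock: 24.35
tcp_pos: [0.4951, 0.3905, 0.0471]
eef_rot: [[-0.97, 0.243, 0.0], [0.243, 0.97, 0.0], [-0.0, 0.0, -1.0]]
contact_force: [0.1, -0.6, 2.7]
finger_gap: 0.0002
finger_force: 1.2
```

```bash
python3 -m crank '0 0 -1 0 0 0 0;0 0 0 0 0 0 0;0 0 0 0 0 0 0'; python3 -m crank '0 0 15 0 0 0 0;22 -5.8 0 0 0 0 0;22 -5.8 0 0 0 0 0;22.5 -5.9 0 0 0 0 0;0 0 0 0 0 0 0;0 0 -8 0 0 0 0;0 0 -4 0 0 0 0;0 0 0 0 0 0 0;0 0 0 0 0 0 0'
```

```text
clock: 24.65
tcp_pos: [0.4951, 0.3906, 0.047]
eef_rot: [[-0.97, 0.243, 0.0], [0.243, 0.97, 0.0], [-0.0, 0.0, -1.0]]
contact_force: [-3.8, -2.1, 9.6]
finger_gap: 0.0
finger_force: 4.9
clock: 25.55
tcp_pos: [0.5604, 0.3731, 0.0484]
eef_rot: [[-0.97, 0.243, -0.001], [0.243, 0.97, -0.0], [0.001, -0.001, -1.0]]
contact_force: [1.7, 0.7, 0.1]
finger_gap: -0.0001
finger_force: 0.0
```

```bash
python3 -m crank '0 0 -1 0 0 0 0;0 0 0 0 0 0 0;0 0 0 0 0 0 0'; python3 -m crank '0 0 -1 0 0 0 0;0 0 0 0 0 0 0;0 0 0 0 0 0 0'
```

```text
clock: 25.85
tcp_pos: [0.5613, 0.373, 0.0479]
eef_rot: [[-0.97, 0.243, 0.0], [0.243, 0.97, 0.0], [-0.0, 0.0, -1.0]]
contact_force: [0.0, 0.0, 0.1]
finger_gap: -0.0002
finger_force: 0.0
clock: 26.15
tcp_pos: [0.5616, 0.3731, 0.0471]
eef_rot: [[-0.97, 0.244, 0.0], [0.244, 0.97, 0.0], [-0.0, 0.0, -1.0]]
contact_force: [-0.5, -0.2, 2.0]
finger_gap: -0.0002
finger_force: 1.0
```

Both ends stop at 47.0–47.1 mm, which is the home height. Retreating and checking.

```bash
python3 -m crank '0 0 20 0 0 0 0;0 0 40 0 0 0 0;0 0 45 0 0 0 0;0 0 45 0 0 0 0;30 0 20 0 0 0 0;0 0 0 0 0 0 0;0 0 0 0 0 0 0;0 0 0 0 0 0 0'
python3 - <<'E'
from h import *
a=imaging.camera('side');w=imaging.camera('wrist')
cv2.imwrite('pics/s3.png',np.hstack([cv2.resize(a[170:250,280:400],(500,333),interpolation=2),cv2.resize(w[0:320,180:460],(291,333))]))
E
```

```text
clock: 26.95
tcp_pos: [0.5902, 0.3725, 0.2146]
eef_rot: [[-0.97, 0.243, -0.003], [0.244, 0.97, -0.002], [0.003, -0.002, -1.0]]
contact_force: [0.6, -0.2, 0.2]
finger_gap: -0.0001
finger_force: 0.0
```

View pics/s3.png

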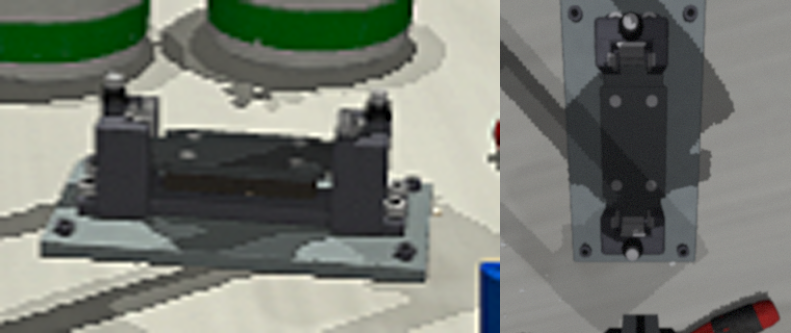

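The pad lies flat, low and centred between the arms, with both ears under the nibs. The robot is clear of it.

```bash
python3 -c "
from rig import manip
print(manip.close_job())"
```

```text
the job is handed in; nothing more can be done
None
```

The new pad is in the bracket, steel back up and flat, with each end measured at its 47 mm home height. The ears were pressed past the nibs one at a time, at about 16 N and 8 N, and the job is handed in at about 27 s; no verdict came back.

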